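# Move the dopped gems to the polishing rest in their order

## Robot

A 7-joint arm with a two-finger parallel gripper is mounted at the origin on the work surface. World frame = base frame: x ahead of the robot, y to its left, z up, the work surface at z = 0. Lengths are in m, angles in rad, forces in N, time in s.
With the tool pointing down it reaches from about 0.4 to 0.85 m from the base axis. Payload 10.4 kg.
Tool frame: the origin (TCP) lies at the centre of the arm's flange, where the gripper is bolted on; the fingertips stand 182 mm ahead of it and the grasp point (between the pads) lies r.grasp_offset ahead of it (r.grasp_offset is the distance from the TCP to the grasp point, in m); z points along the fingers, y is the line along which they close (so a half turn about z gives the same grasp; the last joint's range is limited). The gripper opens to 87 mm and grips with 3 to 60 N. Pads are 19 mm wide; open, the fingers measure 117 mm over their backs; the gripper's body (75 mm by 190 mm) begins 51 mm behind the grasp point.
Start: joints at [-1.238, 0.332, -0.065, 1.46, 0.022, 1.35, -0.088], TCP at [0.218, 0.586, 0.405] pointing down, gripper open.
Joint ranges: [-2.6, 2.6], [-0.5, 2.12], [-1.47, 1.34], [0.16, 2.42], [-1.27, 4.41], [0.06, 2.06], [-2.6, 2.6]. Speed limits (rad/s): [2.22, 2.22, 2.79, 2.79, 3.14, 3.14, 3.14].

## Interface

Orientations are given as a unit quaternion [x, y, z, w].
In Python, from bench import status, vision, job, spotter, r gives the robot as it stands. The module is installed in compiled form; this text tells all that it offers.
- The arm moves only by the tool play_rows, never from a script. Its argument "series" is a list of rows, each a list of 6 numbers: the shift along the tool's x, y, z each as a share of 150 mm, from -1 to 1, then the turn, a rotation vector about the tool's x, y, z each as a share of 30 degrees, from -1 to 1. In form: [[x, y, z, ax, ay, az], ...]. A call has 1 to 5 rows; each row is the pose to reach, as a shift and turn from the pose commanded when the call began, along the tool's axes at that moment; what a row does not reach only later rows make up. A row lasts 1/10 s, in which the tool goes at most 50 mm and 8.59 degrees, less where a joint would pass 70% of its speed; a pose out of reach is approached as far as the arm can. A call with a number of a shift or a turn outside -1 to 1 is refused whole. A call with a gripper value outside its range is refused whole. "fingers" is the opening, from -1 (shut) to 1 (fully open), set as the call begins (left out, the last holds). The fingers move at their own pace and stop on an object; "squeeze" is the grip in N (left out, the last holds). Time passes only in rows, so rows that repeat a pose let the fingers close. It gives the time, the measured TCP pose, the force, the opening and the grip force at its end, in the units of the state.
- status.read_state(): the state, without advancing time (a new reading comes with each control period).
- vision.camera(name): name is "scene" or "top"; returns the picture (384x512x3 uint8, blue, green, red); there is no depth.
- vision.calibration(name): a dict with "fx", "fy", "cx", "cy" (pixels), "rvec" (rotation vector, rad) and "tvec" (3), from world to camera coordinates, as OpenCV has them. Camera axes: x right, y down, z forward; pixel columns grow to the right and rows downward; lengths in m; the calibration is good to about 2 mm. A picture is of the moment at which its call begins. calibration takes no time and is no camera call.
- job.close_job(): hands the job in; it is judged then, once.
Trained networks look in the newest picture that a camera, given by its name, has taken for a name from the list of things; names that differ only in an ending like _2 or _b are one class to them, and where a whole thing is asked for, a point or a joint stands for the part that bears it (a point fixed in the world has none). Each returns a list of dicts, best first, with "conf" (0 to 1); they miss things now and then, are a little off and sometimes report something else, mostly with a low value. They report only what shows in the picture. A call takes as long as a camera call. They do not tell look-alikes from the thing itself.
- spotter.boxes_of(camera, name): "point" ([x, y, z] in m, in world coordinates, good to about 4 mm: the middle of the surface that is visible of it).
- spotter.regions_of(camera, name): "pixels" (384x512 bool, what is visible of it).
The state is a dict: "time": time; "joint_positions": joint angles; "joint_vel": joint speeds; "joint_torque": joint torques, N m; "ee_pos": TCP position; "eef_rot": TCP orientation; "ft_force": force on the tool from outside, world axes, zero at the start; "torque": the same for the moment, N m; "width": finger opening in m; "grip_force": force on a finger pad.
Only numpy, scipy, OpenCV 4.12 (cv2) and the standard library are available. Lean on these libraries where they do the work, as an engineer would, in place of code of your own. Each camera call takes 0.05 s, during which the arm holds its last target. There are 200 camera calls.

## Task

Move the four dopped gems one at a time from the wooden rest to the empty blue polishing rest, keeping the row in its order, because a gem's place in the row is all that tells whose it is: counted from the red end cap of each rest, the gem that lies first must again lie first, the second second, and so on. Lay each handle gently and level in the V notches of both its blocks, its middle midway between them and the gem pointing away from the robot as it does now; carry each straight across, without dropping it or putting it down anywhere else.

Things in the scene. Friction and masses are not known exactly. Their poses are not given: they have to be found in the camera images.
- stone_green: Gem with a green dome (27 mm across) on the +x end of a round aluminium handle, 16 mm thick, 130 mm long, about 90 g. Origin on the handle's axis, in the gem; x runs along the handle from tail to gem: handle from x = -145 to -15 mm, its middle, the place to grip, at x = -80 mm. Starts lying level in one of the wooden rest's V notches, axis 41 mm above the ledge.
- stone_orange: Gem with an orange dome (27 mm across) on the +x end of a round aluminium handle, 16 mm thick, 130 mm long, about 90 g. Origin on the handle's axis, in the gem; x runs along the handle from tail to gem: handle from x = -145 to -15 mm, its middle, the place to grip, at x = -80 mm. Starts lying level in one of the wooden rest's V notches, axis 41 mm above the ledge.
- stone_blue: Gem with a dark blue dome (27 mm across) on the +x end of a round aluminium handle, 16 mm thick, 130 mm long, about 90 g. Origin on the handle's axis, in the gem; x runs along the handle from tail to gem: handle from x = -145 to -15 mm, its middle, the place to grip, at x = -80 mm. Starts lying level in one of the wooden rest's V notches, axis 41 mm above the ledge.
- stone_pink: Gem with a pink dome (27 mm across) on the +x end of a round aluminium handle, 16 mm thick, 130 mm long, about 90 g. Origin on the handle's axis, in the gem; x runs along the handle from tail to gem: handle from x = -145 to -15 mm, its middle, the place to grip, at x = -80 mm. Starts lying level in one of the wooden rest's V notches, axis 41 mm above the ledge.
- wood_rest: Wooden rest, fixed, 120 x 304 mm, where the gems start: four pairs of V blocks (shaped as in place_a) in a row at y = +99, +33, -33, -99 mm. Origin under its middle, on the ledge; x along the notches towards the gems. Red end cap at +y (first notch y = +99), grey cap at -y. A gem in it has its origin at x = 72 to 88 mm, z = 41 mm.
- place_a: Place of the blue rest at its +y end: two blue V blocks 52 mm high, 60 mm clear between for the fingers over an 8 mm base (grey felt under the notch); notch 44 mm wide, sides 45 degrees. Origin where the gem of a handle laid here belongs: 41 mm above the ledge, 80 mm ahead of the middle between the blocks; x along the notch, the way the gem must point. Places a, b, c, d are 66 mm apart.
- place_b: Second place of the blue rest from its +y end. Like place_a: origin where the gem of a handle laid here belongs, 41 mm above the ledge, 80 mm ahead of the middle between its two V blocks; x along the notch, the way the gem must point.
- place_c: Third place of the blue rest from its +y end. Like place_a: origin where the gem of a handle laid here belongs, 41 mm above the ledge, 80 mm ahead of the middle between its two V blocks; x along the notch, the way the gem must point.
- place_d: Place of the blue rest at its -y end. Like place_a: origin where the gem of a handle laid here belongs, 41 mm above the ledge, 80 mm ahead of the middle between its two V blocks; x along the notch, the way the gem must point.
- red_cap: Red end cap of the blue rest, a bar 124 x 20 x 14 mm along x, 43 mm beyond the notch of place a or of place d (a grey cap is at the other end). Origin in the middle of its underside. The place beside it is the blue rest's first.
Things that resemble listed ones, but are neither listed nor needed, are in the scene too. Leave any yellow look-alike of the stone_blue alone.

How it is judged:
By the outcome, as a careful person would: the job done as asked, in the order asked, and still so for the second after the job is handed in, with the robot touching nothing.
It also fails if it takes over 104 s, if anything falls off the work surface, if the arm or the gripper's body presses on something with over 40 N, if the wrist force passes 120 N, or if a joint passes its speed limit or range.

## Working session

There is one attempt and no reset: what is moved stays moved. The work goes in short steps, Python scripts to look and compute and a tool call to move; the robot and the scene stay as the last step left them, time stands still between calls to the robot, and variables do not carry over. Pictures are saved under pics/ and viewed, at most 14 in all, crops included, and the job is handed in when it is done.

Besides the shell and the picture viewer there is one more tool, called as a command line: name --pt "numbers of a row" for each row, then --argument value for the rest. play_rows: Moves the arm, as the interface text tells. Shift numbers are shares of 150 mm and turn numbers shares of 30 degrees, none past 1 either way. Its arguments: {"type":"object","properties":{"series":{"type":"array","items":{"type":"array","items":{"type":"number"}}},"fingers":{"type":"number"},"squeeze":{"type":"number"}},"required":["series"]}

```bash
mkdir -p pics; python3 - <<'E'
from bench import status, vision, job, spotter, r
import cv2
for n in("scene","top"):
    cv2.imwrite(f"pics/{n}0.png",vision.camera(n)); print(n,vision.calibration(n))
print(status.read_state(), r.grasp_offset)
for n in("scene","top"):
    for t in("stone_green","stone_orange","stone_blue","stone_pink","wood_rest","place_a","red_cap"):
        print(n,t,[(round(d["conf"],2),[round(float(v),4) for v in d["point"]]) for d in spotter.boxes_of(n,t)])
E
```

```text
scene {'fx': 346.6582665966589, 'fy': 346.6582665966589, 'cx': 257.943693020321, 'cy': 190.35674569111686, 'rvec': array([ 2.06754146,  0.8205678 , -0.42334599]), 'tvec': array([-0.23774175, -0.18828125,  1.33721518])}
top {'fx': 423.20134663615545, 'fy': 423.20134663615545, 'cx': 247.19933805464004, 'cy': 188.30254591607917, 'rvec': array([ 2.17943563, -2.1574515 ,  0.14043287]), 'tvec': array([-0.14735435,  0.45892291,  1.34367653])}
{'time': 0.1, 'joint_positions': array([-1.23765321,  0.33279863, -0.06473765,  1.46085495,  0.02157396,
        1.34993559, -0.08851187]), 'joint_vel': array([-2.28849861e-04, -1.92283322e-03, -6.26895033e-04, -3.79380490e-03,
       -9.09939165e-05,  5.84377240e-04,  1.98231230e-03]), 'joint_torque': array([ 1.42327324e-03, -6.24546075e+01,  2.45202013e-02, -3.90717852e+01,
       -6.15515769e-02,  3.65375646e-02,  3.82347287e-05]), 'ee_pos': array([0.21760744, 0.58576304, 0.40404086]), 'eef_rot': array([ 1.76916784e-01,  9.84225598e-01, -6.42855801e-04, -1.03887358e-04]), 'ft_force': array([-0.68273999,  0.31992171, -0.42908786]), 'torque': array([0
[... 611 characters left out ...]
0.68, [0.4742, 0.2936, 0.0238]), (0.67, [0.4851, 0.2321, 0.0309])]
scene red_cap [(0.64, [0.5376, 0.0545, 0.0122])]
top stone_green [(0.68, [0.5379, -0.3221, 0.05]), (0.54, [0.5569, -0.1927, 0.0477])]
top stone_orange [(0.7, [0.5685, -0.1247, 0.0523])]
top stone_blue [(0.71, [0.3422, -0.1339, 0.0156]), (0.67, [0.5565, -0.193, 0.0487]), (0.53, [0.329, -0.3461, 0.0199]), (0.53, [0.3242, -0.5764, 0.0201])]
top stone_pink [(0.64, [0.544, -0.2634, 0.0464])]
top wood_rest [(0.73, [0.5409, -0.225, 0.0063])]
top place_a [(0.89, [0.4852, 0.3026, 0.0238]), (0.85, [0.4998, 0.2297, 0.0267]), (0.83, [0.5286, 0.1099, 0.0293]), (0.69, [0.5144, 0.1708, 0.0269])]
top red_cap [(0.7, [0.5294, 0.0625, 0.0123])]
```

View pics/scene0.png

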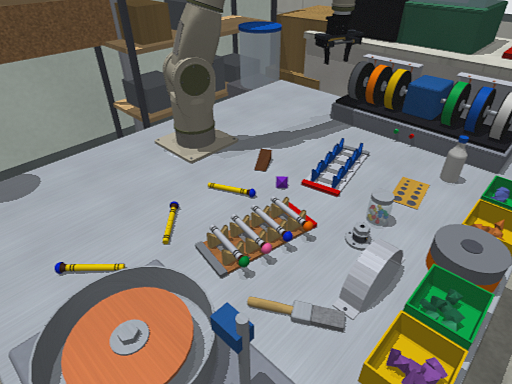

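View pics/top0.png

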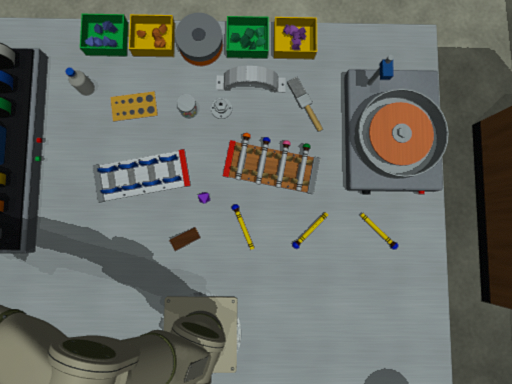

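Scene: wood rest at (257,235) with red cap on its orange end (308,224); blue rest at (337,167) with red cap at its near/-y end (321,187). Top: wood rest's red cap is at (229,158), and the blue rest's red cap at (185,168). So orange→d, blue→c, pink→b, green→a. The yellow-handled sticks with blue domes are look-alikes (top (238,210), (310,230), (380,230)).

```bash
python3 - <<'E'
import cv2,numpy as np
t=cv2.imread("pics/top0.png");s=cv2.imread("pics/scene0.png")
def crop(im,x0,y0,x1,y1,k,n):
    c=cv2.resize(im[y0:y1,x0:x1],None,fx=k,fy=k,interpolation=cv2.INTER_CUBIC)
    for x in range((x0+9)//10*10,x1,10): cv2.putText(c,str(x),(int((x-x0+.5)*k)-10,9),0,.33,(0,0,255),1); cv2.line(c,(int((x-x0+.5)*k),10),(int((x-x0+.5)*k),15),(0,0,255),1)
    for y in range((y0+9)//10*10,y1,10): cv2.putText(c,str(y),(0,int((y-y0+.5)*k)+4),0,.33,(0,0,255),1)
    return c
a=crop(t,90,145,195,205,7,0);b=crop(t,220,128,322,195,7.2,0)
cv2.imwrite("pics/tA.png",a);cv2.imwrite("pics/tB.png",b)
cv2.imwrite("pics/sA.png",crop(s,298,132,374,198,8,0));cv2.imwrite("pics/sB.png",crop(s,193,190,320,278,6.2,0))
E
```

```text
(no output)
```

View pics/tA.png

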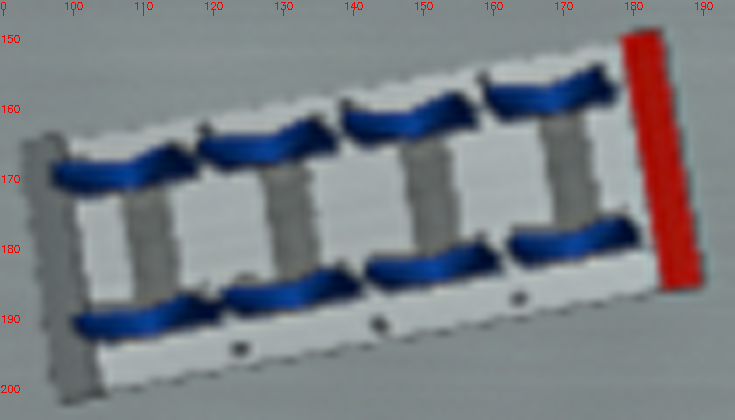

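View pics/tB.png

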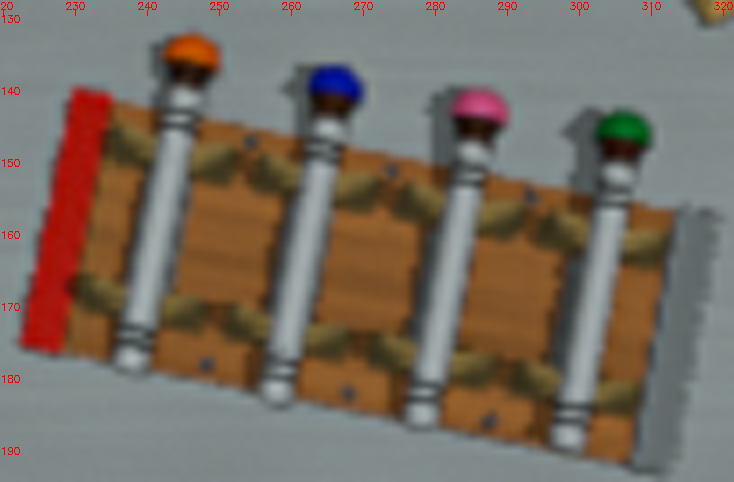

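View pics/sA.png

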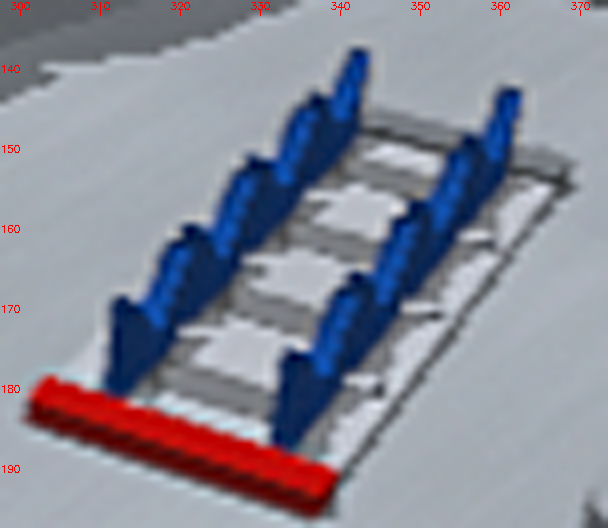

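View pics/sB.png

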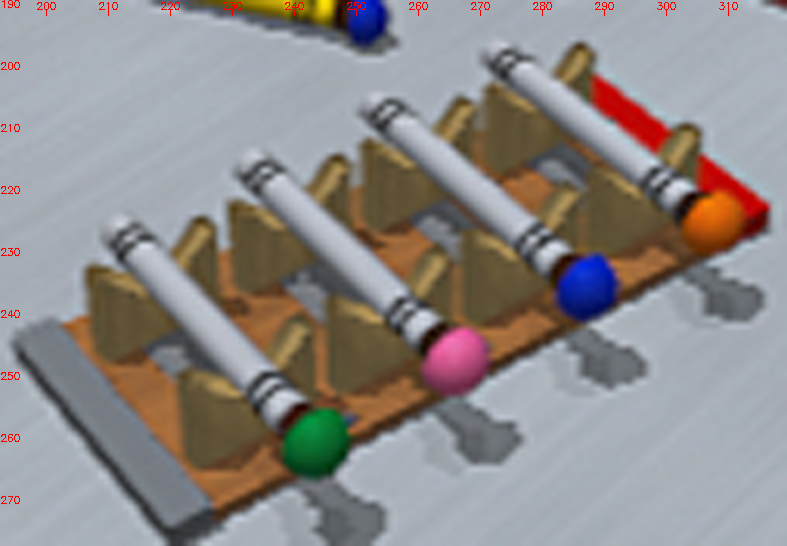

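Crops: the order orange, blue, pink, green from the red cap is confirmed in the top (240,160)…(302,170) and the scene (300,220)…(243,260). The blue rest is empty, and its red cap is at its −y end (top (184,167), scene (320,187)). Next I fit poses from the ring and cap points read off the crops.

```bash
cat > h.py <<'E'
import numpy as np,cv2
from bench import status, vision, job, spotter, r
from scipy.spatial.transform import Rotation as R
from scipy.optimize import least_squares
C={n:vision.calibration(n) for n in("scene","top")}
def proj(n,P):
    c=C[n];K=np.array([[c["fx"],0,c["cx"]],[0,c["fy"],c["cy"]],[0,0,1.]])
    return cv2.projectPoints(np.array(P,float).reshape(-1,3),c["rvec"],c["tvec"],K,None)[0][:,0]
def tri(pt,ps): 
    f=lambda P:np.r_[proj("top",P)[0]-pt,proj("scene",P)[0]-ps]
    s=least_squares(f,[.5,0,.05]);return s.x,np.abs(s.fun).max()
def rest(q):  # q: x,y,yaw,z -> transform
    return lambda p:np.c_[np.array(p)[:,:2]@np.array([[np.cos(q[2]),np.sin(q[2])],[-np.sin(q[2]),np.cos(q[2])]])+q[:2],np.array(p)[:,2]+q[3]]
E
python3 - <<'E'
from h import *
H={"orange":[(244,144.2),(238.1,174.5),(299,219.3),(274.6,199.4)],
"blue":[(264.2,148.6),(258.5,178.9),(279.2,228.5),(255,207.2)],
"pink":[(284.7,151.5),(278.5,182.2),(258.1,240.9),(234.7,216.9)],
"green":[(304.7,154.8),(298.7,185.3),(235.5,252.9),(213.2,228)]}
np.set_printoptions(precision=4,suppress=True)
for k,(a,b,c,d) in H.items():
    f,e1=tri(a,c);t,e2=tri(b,d);v=f-t
    print(k,"mid",(f+t)/2,"len",np.linalg.norm(v),"yaw",np.degrees(np.arctan2(v[1],v[0])),"dz",v[2],e1,e2)
def cap(y): return [(sx*.062,y+sy*.01,0) for sx,sy in((1,1),(1,-1),(-1,-1),(-1,1))]
# blue rest; caps top corners, y=-.142 red
tb=[(178.6,149.3),(184,148.3),(189.5,186),(184,186.3)]; tg=[(93,164.5),(98.7,163.5),(105,200),(98.5,202)]
sr=[(304.3,178.5),(302,181.5),(339.5,190.5)]
def fit(f,q0):
    s=least_squares(f,q0,loss="soft_l1");print(s.x,np.degrees(s.x[2]),"res",np.round(s.fun,1));return s.x
def fb(q):
    T=rest(q);return np.r_[proj("top",T(cap(-.142)))-[tb[0],tb[1],tb[2],tb[3]],proj("top",T(cap(.142)))-[tg[0],tg[1],tg[2],tg[3]]].ravel()
q=fit(fb,[.5,.2,.2,.02]);T=rest(q)
print("scene red cap",proj("scene",T(cap(-.142))))
print("notch mids",[T([(0,y,0)])[0] for y in(.099,.033,-.033,-.099)])
wr=[(229.5,139.8),(235,140.4),(228.3,176.5),(222.5,175.7)]; wg=[(313.5,156),(319,156.7),(312.5,193),(307,191.7)]
def fw(q):
    T=rest(q);return np.r_[proj("top",T(cap(.142)))-wr,proj("top",T(cap(-.142)))-wg].ravel()
q=fit(fw,[.55,-.2,.2,.02]);T=rest(q);print([T([(0,y,0)])[0] for y in(.099,.033,-.033,-.099)])
print("scene grey",proj("scene",T(cap(-.142))))
E
```

```text
orange mid [ 0.5511 -0.1236  0.0416] len 0.10147477374178318 yaw -10.286445963999274 dz -0.0030530334172257506 0.6808146835360276 0.656030315653652
blue mid [ 0.5377 -0.1887  0.044 ] len 0.10166498647348908 yaw -10.016021678791258 dz -0.003480261167868426 0.38397681115560545 0.5254993923007873
pink mid [ 0.5281 -0.2547  0.0432] len 0.10359647043525687 yaw -11.156574234517526 dz -0.004579619582654175 0.5143816006594193 0.6935975287104554
green mid [ 0.5183 -0.3199  0.0428] len 0.1023759091818657 yaw -11.139456113264751 dz -0.0023168373184096827 0.5802136546797101 0.743281379678649
[0.5041 0.2059 0.189  0.0029] 10.830612115159605 res [-0.5  0.4  0.1  0.4  0.7 -0.9  0.2 -0.1  0.   0.1  0.4  0.1 -0.6  0.4
 -0.2 -0.6]
scene red cap [[340.3879 192.7121]
 [337.9034 196.0049]
 [300.9552 183.5234]
 [303.7739 180.545 ]]
notch mids [array([0.4855, 0.3032, 0.0029]), array([0.4979, 0.2383, 0.0029]), array([0.5103, 0.1735, 0.0029]), array([0.5227, 0.1087, 0.0029])]
[ 0.5381 -0.221  -0.1807  0.004 ] -10.356049478985204 res [ 0.1 -0.3  0.4  0.3 -0.1  0.3 -0.2 -0.1 -0.3 -0.4  0.1  0.   0.2  0.
 -0.2  0.2]
[array([ 0.5559, -0.1236,  0.004 ]), array([ 0.544 , -0.1885,  0.004 ]), array([ 0.5322, -0.2535,  0.004 ]), array([ 0.5203, -0.3184,  0.004 ])]
scene grey [[228.6326 273.3022]
 [221.2037 277.344 ]
 [195.4136 246.1186]
 [202.4385 242.7908]]
```

```bash
cat >> h.py <<'E'
def go(p,yaw):  # print delta to put grasp point at p with tool x at yaw(deg), tool down
    s=status.read_state();Rc=R.from_quat(s["eef_rot"]);y=np.radians(yaw)
    X=np.array([np.cos(y),np.sin(y),0]);Z=np.array([0,0,-1.]);Rt=R.from_matrix(np.c_[X,np.cross(Z,X),Z])
    d=Rc.inv().apply(np.array(p)-[0,0,-r.grasp_offset]-s["ee_pos"]);w=(Rc.inv()*Rt).as_rotvec(degrees=True)
    print("t",round(s["time"],2),"shift",np.round(d/.15,3),"turn",np.round(w/30,3),"F",np.round(s["ft_force"],1),"w",round(s["width"],4))
E
python3 - <<'E'
from h import *
np.set_printoptions(precision=4,suppress=True)
def cap(y): return [(sx*.062,y+sy*.01,0) for sx,sy in((1,1),(1,-1),(-1,-1),(-1,1))]
tb=[(178.6,149.3),(184,148.3),(189.5,186),(184,186.3)]; tg=[(93,164.5),(98.7,163.5),(105,200),(98.5,202)]
sr=[(338.9,191),(337,194.3),(301.7,181.8),(304.3,178.5)]
wr=[(229.5,139.8),(235,140.4),(228.3,176.5),(222.5,175.7)]; wg=[(313.5,156),(319,156.7),(312.5,193),(307,191.7)]
sg=[(227,270.5),(220.5,275),(195,244.3),(202,240.8)]
for nm,g,a,b,sc in(("blue",-1,tb,tg,sr),("wood",1,wr,wg,sg)):
  for z in(None,.014):
    def f(q):
        q=list(q)+([z] if z else []);T=rest(q)
        return np.r_[proj("top",T(cap(.142*g)))-a,proj("top",T(cap(-.142*g)))-b,proj("scene",T(cap(-.142)))-sc].ravel()
    s=least_squares(f,[.52,-.2*g,-.2*g]+([] if z else [.014]),loss="soft_l1");q=list(s.x)+([z] if z else [])
    T=rest(q);print(nm,np.array(q),np.degrees(q[2]),"rms",np.sqrt((s.fun**2).mean()),"scene",s.fun[-8:].round(1)); print(T([(0,y,0) for y in(.099,.033,-.033,-.099)])[:,:2].tolist())
    if g<0:
        # block tops: peaks at y=+-22, x=+-30 inner faces, z=52
        for nn in C: print(nn,proj(nn,rest(q[:3]+[0])([(x,y+s,.052) for y in(.099,-.099) for s in(.022,-.022) for x in(.03,-.03)])).round(1).tolist())
go([.551,-.124,.13],169.4)
E
```

```text
blue [0.5031 0.2045 0.1871 0.0095] 10.721684521682795 rms 0.5575199879960684 scene [ 1.2  0.   0.5 -0.  -1.2  0.  -0.9  0.4]
[[0.4846694569638658, 0.3018039727877558], [0.4969479971658653, 0.23695617058515311], [0.5092265373678647, 0.1721083683825504], [0.5215050775698642, 0.10726056617994771]]
scene [[360.2, 142.8], [344.0, 138.6], [355.9, 147.9], [339.3, 143.5], [338.8, 168.0], [321.1, 162.7], [333.3, 174.5], [315.2, 168.9]]
top [[99.2, 170.3], [101.8, 188.7], [113.0, 167.9], [115.7, 186.3], [160.9, 159.6], [163.8, 177.9], [174.5, 157.2], [177.5, 175.5]]
blue [0.503  0.2027 0.1905 0.014 ] 10.914051327853082 rms 0.712735686806868 scene [ 1.2 -0.9  0.6 -0.9 -1.3 -0.9 -1.1 -0.5]
[[0.48429312211787734, 0.299929602721167], [0.4967893149317823, 0.23512339032484103], [0.5092855077456873, 0.17031717792851508], [0.5217817005595923, 0.10551096553218914]]
scene [[359.9, 143.0], [343.6, 138.8], [355.6, 148.1], [339.0, 143.7], [338.6, 168.3], [320.8, 162.9], [333.1, 174.8], [315.0, 169.2]]
top [[99.8, 170.4], [102.5, 188.9], [113.5, 168.0], [116.3, 186.4], [161.4, 159.6], [164.4, 177.8], [175.0, 157.2], [178.1, 175.4]]
wood [ 0.5367 -0.2208 -0.1829  0.0102] -10.476786079369958 rms 0.3554956874279171 scene [ 1.   0.6  0.1  0.1 -0.1 -0.4 -0.1 -0.2]
[[0.5547318216899116, -0.12343490750219713], [0.5427305707383895, -0.18833459914706235], [0.5307293197868673, -0.25323429079192755], [0.5187280688353452, -0.3181339824367928]]
wood [ 0.537  -0.2213 -0.178   0.014 ] -10.199734400511801 rms 0.5426560860145977 scene [ 1.1 -0.3  0.2 -0.7 -0.4 -1.1 -0.3 -0.9]
[[0.5545333508172248, -0.12384693823275178], [0.5428460590695725, -0.18880390253686055], [0.5311587673219202, -0.2537608668409693], [0.519471475574268, -0.31871783114507807]]
t 0.8 shift [-3.731 -3.662  0.742] turn [ 0.    -0.    -0.326] F [ 0.3 -0.5 -0.1] w 0.0871
```

play_rows --pt "-0.18 -0.18 0 0 0 0" --pt "-0.36 -0.36 0 0 0 0" --pt "-0.55 -0.55 0 0 0 0" --pt "-0.74 -0.74 0 0 0 0" --pt "-0.93 -0.92 0 0 0 0" --fingers -0.08 --squeeze 30

```text
time: 1.3
ee_pos: [0.3009, 0.4063, 0.4049]
eef_rot: [0.177, 0.984, 0.0, 0.0]
ft_force: [0.7, 0.1, -0.4]
width: 0.0551
grip_force: 0.0
```

play_rows --pt "-0.18 -0.18 0 0 0 0" --pt "-0.36 -0.36 0 0 0 0" --pt "-0.55 -0.55 0 0 0 0" --pt "-0.74 -0.74 0 0 0 0" --pt "-0.93 -0.92 0 0 0 0"

```text
time: 1.8
ee_pos: [0.3835, 0.2282, 0.405]
eef_rot: [0.177, 0.984, 0.0, 0.0]
ft_force: [0.7, -0.0, 0.1]
width: 0.0402
grip_force: 0.0
```

play_rows --pt "-0.18 -0.18 0 0 0 0" --pt "-0.36 -0.36 0 0 0 0" --pt "-0.55 -0.55 0 0 0 0" --pt "-0.74 -0.74 0 0 0 0" --pt "-0.93 -0.92 0 0 0 0"

```text
time: 2.3
ee_pos: [0.4661, 0.0502, 0.4051]
eef_rot: [0.177, 0.984, 0.0, 0.0]
ft_force: [0.9, 0.3, -0.0]
width: 0.0397
grip_force: 0.0
```

play_rows --pt "-0.2 -0.2 0 0 0 -0.1" --pt "-0.4 -0.4 0.1 0 0 -0.2" --pt "-0.6 -0.6 0.2 0 0 -0.3" --pt "-0.8 -0.8 0.3 0 0 -0.32" --pt "-0.93 -0.9 0.35 0 0 -0.326"

```text
time: 2.8
ee_pos: [0.5496, -0.1265, 0.3513]
eef_rot: [0.094, 0.996, -0.001, -0.0]
ft_force: [-0.1, -0.4, 0.1]
width: 0.0402
grip_force: 0.0
```

```bash
python3 - <<'E'
from h import *
go([.551,-.124,.041],169.4)
E
```

```text
t 2.8 shift [-0.007  0.019  0.978] turn [-0.003 -0.001 -0.005] F [-0.1 -0.4  0.1] w 0.0402
```

play_rows --pt "-0.01 0.02 0.2 0 0 0" --pt "-0.01 0.02 0.4 0 0 0" --pt "-0.01 0.02 0.6 0 0 0" --pt "-0.01 0.02 0.8 0 0 0" --pt "-0.01 0.02 0.9 0 0 0"

```text
time: 3.3
ee_pos: [0.5508, -0.1201, 0.2149]
eef_rot: [0.092, 0.996, -0.0, -0.001]
ft_force: [-0.2, 0.7, 0.1]
width: 0.0403
grip_force: 0.0
```

play_rows --pt "0 0 0.04 0 0 0" --pt "0 0 0.07 0 0 0" --pt "0 0 0.07 0 0 0"

```text
time: 3.6
ee_pos: [0.5519, -0.1205, 0.2073]
eef_rot: [0.092, 0.996, 0.0, 0.0]
ft_force: [-0.1, 0.2, 0.4]
width: 0.0401
grip_force: 0.0
```

```bash
python3 - <<'E'
from h import *
s=vision.camera("scene");t=vision.camera("top")
a=cv2.resize(s[150:280,190:350],None,fx=5,fy=4.5,interpolation=2)[:580];cv2.imwrite("pics/g1.png",a)
go([.551,-.124,.041],169.4)
E
```

```text
t 3.7 shift [ 0.002 -0.024  0.022] turn [ 0.001  0.003 -0.   ] F [-0.3  0.5 -0.9] w 0.0402
```

View pics/g1.png

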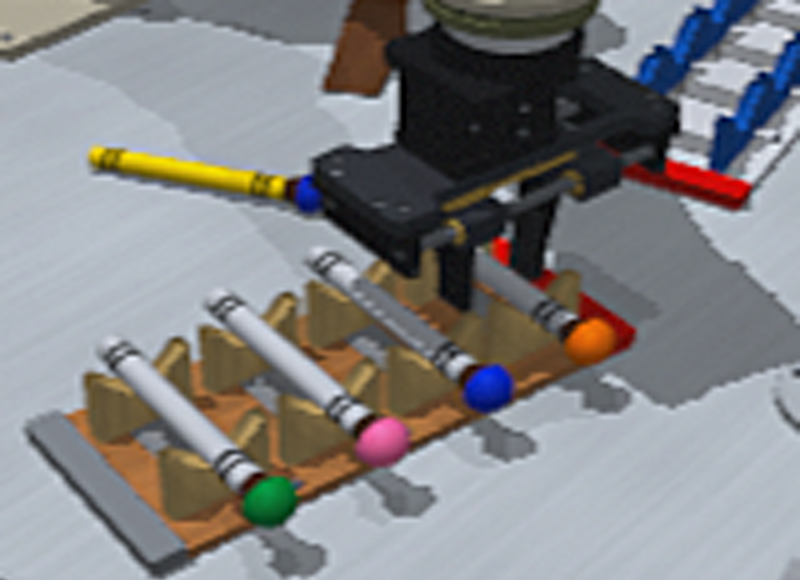

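Fingers straddle the orange handle between its blocks (crop (500,250)). I centre, then close.

play_rows --pt "0 -0.024 0.022 0 0 0" --pt "0 -0.024 0.022 0 0 0"

```text
time: 3.9
ee_pos: [0.5508, -0.1245, 0.2036]
eef_rot: [0.093, 0.996, -0.0, 0.0]
ft_force: [-0.3, 0.8, -0.2]
width: 0.0399
grip_force: 0.0
```

play_rows --pt "0 0 0 0 0 0" --pt "0 0 0 0 0 0" --pt "0 0 0 0 0 0" --pt "0 0 0 0 0 0" --pt "0 0 0 0 0 0" --fingers -1 --squeeze 30

```text
time: 4.4
ee_pos: [0.5508, -0.1245, 0.2035]
eef_rot: [0.093, 0.996, -0.0, 0.0]
ft_force: [-0.7, -3.7, 0.5]
width: 0.0151
grip_force: 30.0
```

```bash
python3 - <<'E'
from h import *
go([.551,-.124,.041],169.4)
E
```

```text
t 4.4 shift [-0.001  0.004 -0.007] turn [-0.001  0.    -0.001] F [-0.7 -3.7  0.5] w 0.0151
```

play_rows --pt "0 0 -0.08 0 0 0" --pt "0 0 -0.2 0 0 0" --pt "0 0 -0.35 0 0 0" --pt "0 0 -0.5 0 0 0" --pt "0 0 -0.6 0 0 0"

```text
time: 4.9
ee_pos: [0.5511, -0.1239, 0.2956]
eef_rot: [0.092, 0.996, 0.0, 0.001]
ft_force: [0.6, 0.0, -0.8]
width: 0.0149
grip_force: 30.0
```

play_rows --pt "0.03 0.1 0 0 0 0" --pt "0.08 0.25 0 0 0 0" --pt "0.13 0.42 0 0 0 0" --pt "0.19 0.58 0 0 0 0" --pt "0.24 0.74 0 0 0 0"

```text
time: 5.4
ee_pos: [0.5355, -0.007, 0.2937]
eef_rot: [0.092, 0.996, 0.0, -0.0]
ft_force: [0.2, 0.1, -0.7]
width: 0.0148
grip_force: 30.0
```

play_rows --pt "0.05 0.16 0 0 0 -0.14" --pt "0.1 0.32 0 0 0 -0.28" --pt "0.15 0.47 0 0 0 -0.43" --pt "0.2 0.62 0 0 0 -0.57" --pt "0.24 0.74 0 0 0 -0.71"

```text
time: 5.9
ee_pos: [0.5206, 0.1098, 0.2934]
eef_rot: [-0.097, 0.995, 0.0, -0.0]
ft_force: [1.0, -0.4, -1.7]
width: 0.0147
grip_force: 30.0
```

play_rows --pt "0 0 0 0 0 0" --pt "0 0 0 0 0 0"

```text
time: 6.1
ee_pos: [0.5209, 0.1079, 0.2934]
eef_rot: [-0.094, 0.996, -0.0, -0.0]
ft_force: [0.6, -0.8, -1.1]
width: 0.0149
grip_force: 30.0
```

```bash
python3 - <<'E'
from h import *
s=vision.camera("scene");t=vision.camera("top")
a=cv2.resize(s[110:210,270:390],None,fx=4,fy=4,interpolation=2);b=cv2.resize(t[130:210,85:195],None,fx=2.9,fy=2.9,interpolation=2)
c=np.zeros((400,800,3),np.uint8);c[:400,:480]=a;c[:232,480:480+319]=b;cv2.imwrite("pics/c1.png",c)
go([.5216,.1064,.041],-169.2)
E
```

```text
t 6.2 shift [-0.003 -0.002  0.593] turn [-0.001 -0.    -0.006] F [ 0.   0.5 -1.3] w 0.0151
```

View pics/c1.png

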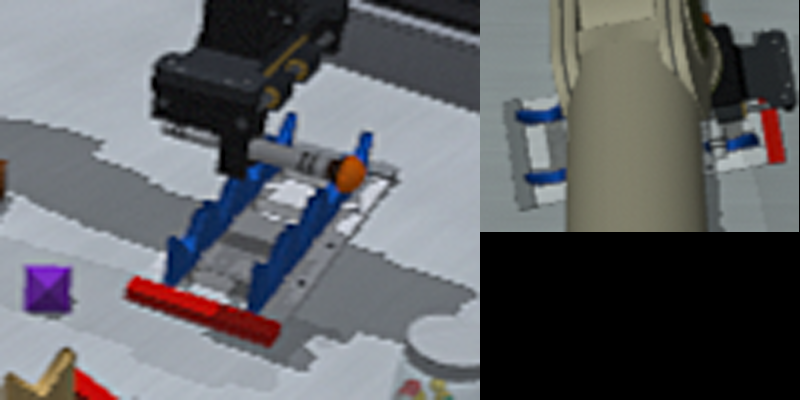

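The handle is held level (crop (290,155)) above place d, next to the red cap. Lowering slowly.

play_rows --pt "0 0 0.1 0 0 0" --pt "0 0 0.22 0 0 0" --pt "0 0 0.34 0 0 0" --pt "0 0 0.44 0 0 0" --pt "0 0 0.5 0 0 0"

```text
time: 6.7
ee_pos: [0.5208, 0.1065, 0.2173]
eef_rot: [-0.092, 0.996, -0.0, -0.001]
ft_force: [-0.2, -0.2, -1.8]
width: 0.0152
grip_force: 30.0
```

play_rows --pt "0 0 0.02 0 0 0" --pt "0 0 0.04 0 0 0" --pt "0 0 0.06 0 0 0" --pt "0 0 0.075 0 0 0" --pt "0 0 0.085 0 0 0"

```text
time: 7.2
ee_pos: [0.521, 0.1075, 0.2058]
eef_rot: [-0.093, 0.996, 0.0, 0.0]
ft_force: [-0.4, -0.3, -1.0]
width: 0.015
grip_force: 30.0
```

play_rows --pt "0 0 0.004 0 0 0" --pt "0 0 0.008 0 0 0" --pt "0 0 0.008 0 0 0"

```text
time: 7.5
ee_pos: [0.5212, 0.1073, 0.2048]
eef_rot: [-0.093, 0.996, 0.0, 0.0]
ft_force: [0.1, -0.6, 2.4]
width: 0.0149
grip_force: 30.0
```

```bash
python3 - <<'E'
from h import *
s=vision.camera("scene");t=vision.camera("top")
a=cv2.resize(s[130:210,290:390],None,fx=5,fy=5,interpolation=2);cv2.imwrite("pics/d1.png",a)
go([.5216,.1064,.041],-169.2);print(status.read_state()["torque"])
E
```

```text
t 7.6 shift [-0.002 -0.007  0.002] turn [-0.     0.001 -0.004] F [-1.1 -1.9  2.9] w 0.0147
[-0.29338099  0.17002331  0.04098915]
```

View pics/d1.png

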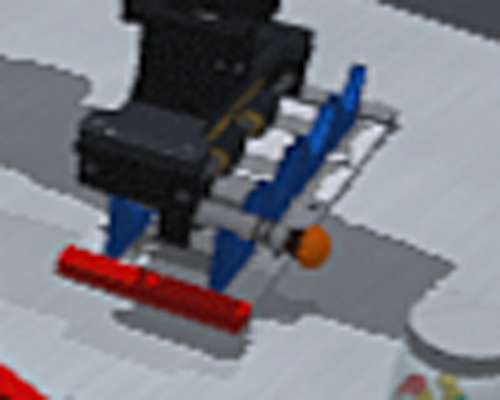

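play_rows --pt "0 -0.006 0 0 0 0" --pt "0 -0.006 0.005 0 0 0" --pt "0 -0.006 0.005 0 0 0"

```text
time: 7.9
ee_pos: [0.5213, 0.1064, 0.2039]
eef_rot: [-0.093, 0.996, 0.0, 0.0]
ft_force: [-1.2, -1.1, 4.6]
width: 0.0151
grip_force: 30.0
```

play_rows --pt "0 0 0 0 0 0" --pt "0 0 0 0 0 0" --pt "0 0 0 0 0 0" --pt "0 0 0 0 0 0" --pt "0 0 0 0 0 0" --fingers -0.1

```text
time: 8.4
ee_pos: [0.5211, 0.1067, 0.2037]
eef_rot: [-0.093, 0.996, 0.0, -0.0]
ft_force: [0.7, 0.7, -0.7]
width: 0.0381
grip_force: 0.0
```

play_rows --pt "0 0 -0.08 0 0 0" --pt "0 0 -0.25 0 0 0" --pt "0 0 -0.45 0 0 0" --pt "0 0 -0.6 0 0 0" --pt "0 0 -0.7 0 0 0"

```text
time: 8.9
ee_pos: [0.5215, 0.1064, 0.3116]
eef_rot: [-0.093, 0.996, 0.0, 0.001]
ft_force: [0.4, 0.6, 0.2]
width: 0.0391
grip_force: 0.0
```

```bash
python3 - <<'E'
from h import *
print("go blue");go([.538,-.1885,.12],169.4)
E
```

```text
go blue
t 8.9 shift [ 0.256 -1.953  0.185] turn [0.002 0.005 0.709] F [0.4 0.6 0.2] w 0.0391
```

play_rows --pt "0.03 -0.2 0 0 0 0" --pt "0.05 -0.4 0 0 0 0" --pt "0.08 -0.6 0 0 0 0" --pt "0.1 -0.8 0 0 0 0" --pt "0.13 -0.98 0 0 0 0"

```text
time: 9.4
ee_pos: [0.5292, -0.0431, 0.3098]
eef_rot: [-0.093, 0.996, 0.0, 0.001]
ft_force: [0.7, 0.2, -0.3]
width: 0.0391
grip_force: 0.0
```

play_rows --pt "0.03 -0.2 0.04 0 0 0.14" --pt "0.05 -0.4 0.08 0 0 0.28" --pt "0.08 -0.6 0.12 0 0 0.43" --pt "0.1 -0.8 0.16 0 0 0.57" --pt "0.13 -0.97 0.18 0 0 0.71"

```text
time: 9.9
ee_pos: [0.537, -0.1896, 0.2822]
eef_rot: [0.094, 0.996, -0.0, 0.0]
ft_force: [0.2, -0.2, 0.1]
width: 0.039
grip_force: 0.0
```

play_rows --pt "0 0 0 0 0 0" --pt "0 0 0 0 0 0"

```text
time: 10.1
ee_pos: [0.537, -0.1883, 0.2822]
eef_rot: [0.093, 0.996, 0.0, 0.0]
ft_force: [-0.1, 0.7, 0.2]
width: 0.0394
grip_force: 0.0
```

```bash
python3 - <<'E'
from h import *
s=vision.camera("scene");t=vision.camera("top")
def lab(im,x0,y0,x1,y1,k):
    c=cv2.resize(im[y0:y1,x0:x1],None,fx=k,fy=k,interpolation=2)
    for x in range((x0+9)//10*10,x1,10): cv2.putText(c,str(x),(int((x-x0+.5)*k)-10,9),0,.33,(0,0,255),1)
    for y in range((y0+9)//10*10,y1,10): cv2.putText(c,str(y),(0,int((y-y0+.5)*k)+4),0,.33,(0,0,255),1)
    return c
a=lab(s,300,155,350,200,8);b=lab(t,145,140,195,195,7.9)
c=np.zeros((440,800,3),np.uint8);c[:a.shape[0],:a.shape[1]]=a;c[:b.shape[0],400:400+b.shape[1]]=b;cv2.imwrite("pics/p1.png",c)
go([.538,-.1885,.041],169.4)
print(proj("top",[[.5216,.1064,.049]]))
E
```

```text
t 10.2 shift [-0.006 -0.01   0.518] turn [0.002 0.001 0.004] F [-0.6  0.   0.2] w 0.0389
[[169.61183151 167.67515545]]
```

View pics/p1.png

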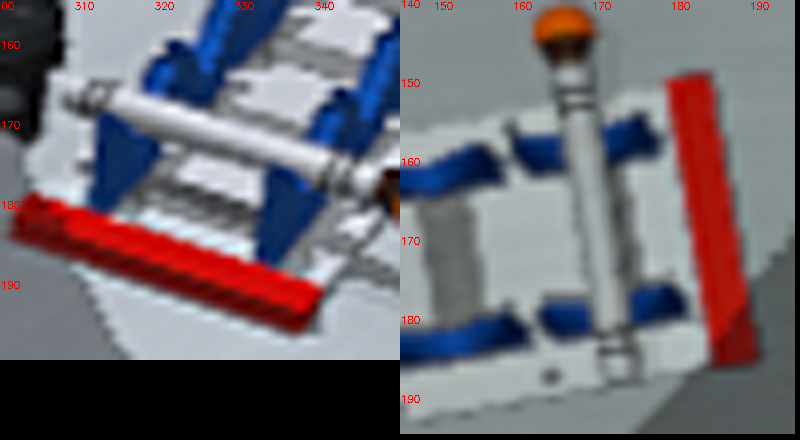

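Orange lies level in place d's notches beside the red cap (top handle (170,167); scene (326,171)). I check its centring numerically and continue with blue.

```bash
python3 - <<'E'
from h import *
np.set_printoptions(precision=4,suppress=True)
f,e=tri((166.8,151.8),(341.5,176.4));t,e2=tri((171.6,182.6),(311.1,166.4));print((f+t)/2,f-t,e,e2)
v=np.array([np.cos(.189),np.sin(.189),0]);print("axial off",((f+t)/2-[.503,.2036,0])@v)
E
```

```text
[0.5221 0.1071 0.0423] [ 0.1004  0.019  -0.0021] 0.8125221062766741 0.9114207157030592
axial off 0.0006796772794236232
```

play_rows --pt "0 -0.008 0.12 0 0 0" --pt "0 -0.008 0.25 0 0 0" --pt "0 -0.008 0.38 0 0 0" --pt "0 -0.008 0.48 0 0 0" --pt "0 -0.008 0.52 0 0 0"

```text
time: 10.7
ee_pos: [0.5367, -0.1882, 0.2025]
eef_rot: [0.092, 0.996, 0.0, -0.001]
ft_force: [-0.7, 1.4, -0.5]
width: 0.0391
grip_force: 0.0
```

play_rows --pt "0 0 0 0 0 0" --pt "0 0 0 0 0 0"

```text
time: 10.9
ee_pos: [0.5372, -0.1892, 0.2044]
eef_rot: [0.092, 0.996, 0.0, 0.0]
ft_force: [-0.7, -0.7, -0.0]
width: 0.039
grip_force: 0.0
```

play_rows --pt "0 0 0 0 0 0" --pt "0 0 0 0 0 0" --pt "0 0 0 0 0 0" --pt "0 0 0 0 0 0" --pt "0 0 0 0 0 0" --fingers -1

```text
time: 11.4
ee_pos: [0.5369, -0.1893, 0.2039]
eef_rot: [0.092, 0.996, 0.0, 0.0]
ft_force: [-0.8, 0.0, 1.1]
width: 0.0152
grip_force: 30.0
```

play_rows --pt "0 0 -0.08 0 0 0" --pt "0 0 -0.2 0 0 0" --pt "0 0 -0.35 0 0 0" --pt "0 0 -0.5 0 0 0" --pt "0 0 -0.6 0 0 0"

```text
time: 11.9
ee_pos: [0.537, -0.1895, 0.2959]
eef_rot: [0.093, 0.996, 0.0, 0.001]
ft_force: [0.3, -0.1, -0.5]
width: 0.015
grip_force: 30.0
```

play_rows --pt "0.03 0.1 0 0 0 0" --pt "0.07 0.25 0 0 0 0" --pt "0.11 0.42 0 0 0 0" --pt "0.16 0.6 0 0 0 0" --pt "0.21 0.78 0 0 0 0"

```text
time: 12.4
ee_pos: [0.5271, -0.0675, 0.294]
eef_rot: [0.093, 0.996, 0.0, -0.0]
ft_force: [0.6, 0.4, -0.6]
width: 0.0153
grip_force: 30.0
```

play_rows --pt "0.04 0.16 0 0 0 0" --pt "0.08 0.32 0 0 0 0" --pt "0.12 0.47 0 0 0 0" --pt "0.16 0.62 0 0 0 0" --pt "0.21 0.78 0 0 0 0"

```text
time: 12.9
ee_pos: [0.5178, 0.053, 0.2941]
eef_rot: [0.093, 0.996, 0.0, 0.0]
ft_force: [-0.0, 0.3, 0.3]
width: 0.0148
grip_force: 30.0
```

play_rows --pt "0.05 0.16 0 0 0 -0.14" --pt "0.1 0.32 0 0 0 -0.28" --pt "0.15 0.47 0 0 0 -0.43" --pt "0.18 0.62 0 0 0 -0.57" --pt "0.21 0.77 0 0 0 -0.71"

```text
time: 13.4
ee_pos: [0.508, 0.1735, 0.2938]
eef_rot: [-0.097, 0.995, 0.0, -0.0]
ft_force: [-0.7, -0.2, -1.1]
width: 0.015
grip_force: 30.0
```

play_rows --pt "0 0 0 0 0 0" --pt "0 0 0 0 0 0" --pt "0 0 0 0 0 0"

```text
time: 13.7
ee_pos: [0.5084, 0.171, 0.2937]
eef_rot: [-0.093, 0.996, -0.0, -0.0]
ft_force: [-0.1, -0.5, -1.4]
width: 0.015
grip_force: 30.0
```

```bash
python3 - <<'E'
from h import *
go([.509,.1712,.041],-169.2)
E
```

```text
t 13.7 shift [-0.004  0.001  0.595] turn [-0.001 -0.    -0.004] F [-0.1 -0.5 -1.4] w 0.015
```

play_rows --pt "0 0 0.1 0 0 0" --pt "0 0 0.22 0 0 0" --pt "0 0 0.34 0 0 0" --pt "0 0 0.44 0 0 0" --pt "0 0 0.5 0 0 0"

```text
time: 14.2
ee_pos: [0.5081, 0.1707, 0.2177]
eef_rot: [-0.093, 0.996, -0.0, -0.001]
ft_force: [-0.3, 1.3, -1.4]
width: 0.0154
grip_force: 30.0
```

play_rows --pt "0 0 0.02 0 0 0" --pt "0 0 0.04 0 0 0" --pt "0 0 0.06 0 0 0" --pt "0 0 0.075 0 0 0" --pt "0 0 0.085 0 0 0"

```text
time: 14.7
ee_pos: [0.5084, 0.1717, 0.2061]
eef_rot: [-0.093, 0.996, 0.0, 0.0]
ft_force: [-0.1, -1.3, -1.6]
width: 0.015
grip_force: 30.0
```

play_rows --pt "0 0 0.004 0 0 0" --pt "0 0 0.008 0 0 0" --pt "0 0 0.008 0 0 0" --pt "0 0 0.008 0 0 0"

```text
time: 15.1
ee_pos: [0.5084, 0.1717, 0.2049]
eef_rot: [-0.093, 0.996, 0.0, 0.0]
ft_force: [0.0, -1.7, -0.1]
width: 0.0152
grip_force: 30.0
```

play_rows --pt "0 -0.005 0 0 0 0" --pt "0 -0.005 0.005 0 0 0" --pt "0 -0.005 0.007 0 0 0" --pt "0 -0.005 0.007 0 0 0"

```text
time: 15.5
ee_pos: [0.5085, 0.1709, 0.204]
eef_rot: [-0.093, 0.996, 0.0, 0.0]
ft_force: [-0.9, -1.4, 4.3]
width: 0.0151
grip_force: 30.0
```

play_rows --pt "0 0 0 0 0 0" --pt "0 0 0 0 0 0" --pt "0 0 0 0 0 0" --pt "0 0 0 0 0 0" --pt "0 0 0 0 0 0" --fingers -0.1

```text
time: 16.0
ee_pos: [0.5084, 0.171, 0.2037]
eef_rot: [-0.093, 0.996, 0.0, -0.0]
ft_force: [0.2, 0.4, -0.7]
width: 0.0381
grip_force: 0.0
```

play_rows --pt "0 0 -0.08 0 0 0" --pt "0 0 -0.25 0 0 0" --pt "0 0 -0.45 0 0 0" --pt "0 0 -0.6 0 0 0" --pt "0 0 -0.7 0 0 0"

```text
time: 16.5
ee_pos: [0.5088, 0.1709, 0.3116]
eef_rot: [-0.093, 0.996, 0.001, 0.001]
ft_force: [-0.1, -0.1, -0.6]
width: 0.0391
grip_force: 0.0
```

```bash
python3 - <<'E'
from h import *
go([.5285,-.2545,.12],169.4)
E
```

```text
t 16.5 shift [ 0.397 -2.811  0.183] turn [0.003 0.005 0.709] F [-0.1 -0.1 -0.6] w 0.0391
```

Three calls of (0.13, −0.94).

play_rows --pt "0.03 -0.2 0 0 0 0" --pt "0.05 -0.4 0 0 0 0" --pt "0.08 -0.6 0 0 0 0" --pt "0.1 -0.8 0 0 0 0" --pt "0.13 -0.94 0 0 0 0"

```text
time: 17.0
ee_pos: [0.5155, 0.0265, 0.3098]
eef_rot: [-0.092, 0.996, 0.0, 0.001]
ft_force: [0.2, -0.2, -0.0]
width: 0.0392
grip_force: 0.0
```

play_rows --pt "0.03 -0.2 0 0 0 0" --pt "0.05 -0.4 0 0 0 0" --pt "0.08 -0.6 0 0 0 0" --pt "0.1 -0.8 0 0 0 0" --pt "0.13 -0.94 0 0 0 0"

```text
time: 17.5
ee_pos: [0.5224, -0.1156, 0.3098]
eef_rot: [-0.092, 0.996, -0.0, 0.001]
ft_force: [0.3, -0.1, -0.1]
width: 0.0393
grip_force: 0.0
```

play_rows --pt "0.03 -0.2 0.04 0 0 0.14" --pt "0.05 -0.4 0.08 0 0 0.28" --pt "0.08 -0.6 0.12 0 0 0.43" --pt "0.1 -0.8 0.16 0 0 0.57" --pt "0.135 -0.93 0.18 0 0 0.71"

```text
time: 18.0
ee_pos: [0.5282, -0.2562, 0.2821]
eef_rot: [0.095, 0.995, -0.0, 0.0]
ft_force: [-0.6, -0.3, -0.6]
width: 0.0392
grip_force: 0.0
```

play_rows --pt "0 0 0 0 0 0" --pt "0 0 0 0 0 0" --pt "0 0 0 0 0 0"

```text
time: 18.3
ee_pos: [0.5289, -0.2529, 0.282]
eef_rot: [0.091, 0.996, 0.001, 0.0]
ft_force: [-0.3, -0.3, -0.1]
width: 0.0395
grip_force: 0.0
```

```bash
python3 - <<'E'
from h import *
go([.5285,-.2545,.041],169.4)
E
```

```text
t 18.3 shift [ 0.001 -0.011  0.517] turn [0.002 0.001 0.004] F [-0.3 -0.3 -0.1] w 0.0395
```

play_rows --pt "0 -0.008 0.12 0 0 0" --pt "0 -0.008 0.25 0 0 0" --pt "0 -0.008 0.38 0 0 0" --pt "0 -0.008 0.48 0 0 0" --pt "0 -0.008 0.52 0 0 0"

```text
time: 18.8
ee_pos: [0.5282, -0.2543, 0.2025]
eef_rot: [0.092, 0.996, 0.0, -0.001]
ft_force: [-0.7, -1.3, 0.3]
width: 0.0387
grip_force: 0.0
```

play_rows --pt "0 0 0 0 0 0" --pt "0 0 0 0 0 0"

```text
time: 19.0
ee_pos: [0.5286, -0.2554, 0.2044]
eef_rot: [0.092, 0.996, -0.0, 0.0]
ft_force: [-0.1, -0.5, 0.8]
width: 0.0393
grip_force: 0.0
```

play_rows --pt "0 0 0 0 0 0" --pt "0 0 0 0 0 0" --pt "0 0 0 0 0 0" --pt "0 0 0 0 0 0" --pt "0 0 0 0 0 0" --fingers -1

```text
time: 19.5
ee_pos: [0.5284, -0.2551, 0.2039]
eef_rot: [0.092, 0.996, 0.0, 0.0]
ft_force: [0.5, 2.1, 3.3]
width: 0.0151
grip_force: 30.0
```

play_rows --pt "0 0 -0.08 0 0 0" --pt "0 0 -0.2 0 0 0" --pt "0 0 -0.35 0 0 0" --pt "0 0 -0.5 0 0 0" --pt "0 0 -0.6 0 0 0"

```text
time: 20.0
ee_pos: [0.5282, -0.256, 0.2959]
eef_rot: [0.093, 0.996, -0.0, 0.001]
ft_force: [0.6, -1.3, -0.9]
width: 0.0153
grip_force: 30.0
```

```bash
python3 - <<'E'
from h import *
go([.4965,.236,.13],-169.2)
E
```

```text
t 20.0 shift [0.813 3.184 0.014] turn [-0.001  0.003 -0.715] F [ 0.6 -1.3 -0.9] w 0.0153
```

play_rows --pt "0.03 0.1 0 0 0 0" --pt "0.07 0.25 0 0 0 0" --pt "0.11 0.42 0 0 0 0" --pt "0.16 0.6 0 0 0 0" --pt "0.2 0.8 0 0 0 0"

```text
time: 20.5
ee_pos: [0.5203, -0.1315, 0.294]
eef_rot: [0.093, 0.996, -0.0, 0.0]
ft_force: [0.3, -0.8, -0.2]
width: 0.0149
grip_force: 30.0
```

play_rows --pt "0.04 0.16 0 0 0 0" --pt "0.08 0.32 0 0 0 0" --pt "0.12 0.48 0 0 0 0" --pt "0.16 0.64 0 0 0 0" --pt "0.2 0.8 0 0 0 0"

```text
time: 21.0
ee_pos: [0.5132, -0.0077, 0.2941]
eef_rot: [0.093, 0.996, 0.0, 0.0]
ft_force: [-0.4, 0.2, -1.3]
width: 0.015
grip_force: 30.0
```

play_rows --pt "0.04 0.16 0 0 0 0" --pt "0.08 0.32 0 0 0 0" --pt "0.12 0.48 0 0 0 0" --pt "0.16 0.64 0 0 0 0" --pt "0.2 0.8 0 0 0 0"

```text
time: 21.5
ee_pos: [0.5059, 0.1158, 0.2941]
eef_rot: [0.093, 0.996, 0.0, 0.0]
ft_force: [1.2, -0.1, -0.8]
width: 0.0149
grip_force: 30.0
```

play_rows --pt "0.05 0.16 0 0 0 -0.14" --pt "0.1 0.32 0 0 0 -0.28" --pt "0.15 0.47 0 0 0 -0.43" --pt "0.18 0.62 0 0 0 -0.57" --pt "0.21 0.78 0 0 0 -0.71"

```text
time: 22.0
ee_pos: [0.4963, 0.2373, 0.2938]
eef_rot: [-0.097, 0.995, 0.0, -0.0]
ft_force: [1.1, -0.0, -0.9]
width: 0.0148
grip_force: 30.0
```

play_rows --pt "0 0 0 0 0 0" --pt "0 0 0 0 0 0" --pt "0 0 0 0 0 0"

```text
time: 22.3
ee_pos: [0.4967, 0.235, 0.2937]
eef_rot: [-0.093, 0.996, -0.0, -0.0]
ft_force: [-0.2, -0.3, -1.0]
width: 0.0149
grip_force: 30.0
```

```bash
python3 - <<'E'
from h import *
go([.4965,.236,.041],-169.2)
E
```

```text
t 22.3 shift [0.    0.007 0.595] turn [-0.001 -0.    -0.004] F [-0.2 -0.3 -1. ] w 0.0149
```

play_rows --pt "0 0 0.1 0 0 0" --pt "0 0 0.22 0 0 0" --pt "0 0 0.34 0 0 0" --pt "0 0 0.44 0 0 0" --pt "0 0 0.5 0 0 0"

```text
time: 22.8
ee_pos: [0.4964, 0.2351, 0.2176]
eef_rot: [-0.093, 0.996, -0.0, -0.001]
ft_force: [-0.5, -0.6, -1.1]
width: 0.015
grip_force: 30.0
```

play_rows --pt "0 0 0.02 0 0 0" --pt "0 0 0.04 0 0 0" --pt "0 0 0.06 0 0 0" --pt "0 0 0.075 0 0 0" --pt "0 0 0.085 0 0 0"

```text
time: 23.3
ee_pos: [0.4967, 0.2359, 0.2061]
eef_rot: [-0.093, 0.996, 0.0, 0.0]
ft_force: [0.7, 0.5, 0.1]
width: 0.0151
grip_force: 30.0
```

play_rows --pt "0 0 0.004 0 0 0" --pt "0 0 0.008 0 0 0" --pt "0 0 0.008 0 0 0" --pt "0 0 0.008 0 0 0"

```text
time: 23.7
ee_pos: [0.4966, 0.2358, 0.2049]
eef_rot: [-0.093, 0.996, 0.0, 0.0]
ft_force: [-0.0, 0.0, -0.5]
width: 0.0149
grip_force: 30.0
```

play_rows --pt "0 0 0.004 0 0 0" --pt "0 0 0.007 0 0 0" --pt "0 0 0.007 0 0 0" --pt "0 0 0.007 0 0 0"

```text
time: 24.1
ee_pos: [0.4967, 0.2358, 0.204]
eef_rot: [-0.093, 0.996, 0.0, 0.0]
ft_force: [-1.3, -1.8, 4.3]
width: 0.0147
grip_force: 30.0
```

play_rows --pt "0 0 0 0 0 0" --pt "0 0 0 0 0 0" --pt "0 0 0 0 0 0" --pt "0 0 0 0 0 0" --pt "0 0 0 0 0 0" --fingers -0.1

```text
time: 24.6
ee_pos: [0.4966, 0.2358, 0.2037]
eef_rot: [-0.093, 0.996, 0.0, -0.0]
ft_force: [0.3, -0.3, -0.5]
width: 0.0379
grip_force: 0.0
```

play_rows --pt "0 0 -0.08 0 0 0" --pt "0 0 -0.25 0 0 0" --pt "0 0 -0.45 0 0 0" --pt "0 0 -0.6 0 0 0" --pt "0 0 -0.7 0 0 0"

```text
time: 25.1
ee_pos: [0.497, 0.2357, 0.3116]
eef_rot: [-0.093, 0.996, 0.001, 0.001]
ft_force: [-0.6, -0.2, -0.3]
width: 0.0392
grip_force: 0.0
```

```bash
python3 - <<'E'
from h import *
go([.5184,-.3195,.12],169.4)
E
```

```text
t 25.1 shift [ 0.545 -3.664  0.181] turn [0.003 0.004 0.709] F [-0.6 -0.2 -0.3] w 0.0392
```

play_rows --pt "0.03 -0.2 0 0 0 0" --pt "0.05 -0.4 0 0 0 0" --pt "0.08 -0.6 0 0 0 0" --pt "0.1 -0.8 0 0 0 0" --pt "0.14 -0.92 0 0 0 0"

```text
time: 25.6
ee_pos: [0.5018, 0.0938, 0.3096]
eef_rot: [-0.092, 0.996, 0.0, 0.001]
ft_force: [0.3, 1.2, -0.1]
width: 0.0391
grip_force: 0.0
```

play_rows --pt "0.03 -0.2 0 0 0 0" --pt "0.05 -0.4 0 0 0 0" --pt "0.08 -0.6 0 0 0 0" --pt "0.1 -0.8 0 0 0 0" --pt "0.14 -0.92 0 0 0 0"

```text
time: 26.1
ee_pos: [0.5065, -0.0452, 0.3094]
eef_rot: [-0.092, 0.996, -0.0, 0.0]
ft_force: [-0.4, -0.6, 0.1]
width: 0.039
grip_force: 0.0
```

play_rows --pt "0.03 -0.2 0 0 0 0" --pt "0.05 -0.4 0 0 0 0" --pt "0.08 -0.6 0 0 0 0" --pt "0.1 -0.8 0 0 0 0" --pt "0.14 -0.92 0 0 0 0"

```text
time: 26.6
ee_pos: [0.5115, -0.1845, 0.3093]
eef_rot: [-0.093, 0.996, -0.0, 0.0]
ft_force: [-0.9, 0.0, -0.4]
width: 0.0392
grip_force: 0.0
```

play_rows --pt "0.03 -0.2 0.04 0 0 0.14" --pt "0.05 -0.4 0.08 0 0 0.28" --pt "0.08 -0.6 0.12 0 0 0.43" --pt "0.1 -0.8 0.16 0 0 0.57" --pt "0.125 -0.9 0.18 0 0 0.71"

```text
time: 27.1
ee_pos: [0.5178, -0.3207, 0.2817]
eef_rot: [0.095, 0.996, -0.0, -0.0]
ft_force: [-0.8, 0.1, -0.3]
width: 0.0393
grip_force: 0.0
```

play_rows --pt "0 0 0 0 0 0" --pt "0 0 0 0 0 0" --pt "0 0 0 0 0 0"

```text
time: 27.4
ee_pos: [0.5187, -0.3174, 0.282]
eef_rot: [0.091, 0.996, 0.001, 0.0]
ft_force: [-0.2, 0.5, -0.6]
width: 0.0393
grip_force: 0.0
```

```bash
python3 - <<'E'
from h import *
go([.5184,-.3195,.041],169.4)
E
```

```text
t 27.4 shift [-0.    -0.015  0.517] turn [0.002 0.001 0.006] F [-0.2  0.5 -0.6] w 0.0393
```

play_rows --pt "0 -0.008 0.12 0 0 0" --pt "0 -0.008 0.25 0 0 0" --pt "0 -0.008 0.38 0 0 0" --pt "0 -0.008 0.48 0 0 0" --pt "0 -0.008 0.52 0 0 0"

```text
time: 27.9
ee_pos: [0.518, -0.3188, 0.2025]
eef_rot: [0.091, 0.996, 0.001, -0.001]
ft_force: [-0.5, 0.6, -0.4]
width: 0.0392
grip_force: 0.0
```

play_rows --pt "0 0 0 0 0 0" --pt "0 0 0 0 0 0"

```text
time: 28.1
ee_pos: [0.5182, -0.3201, 0.2045]
eef_rot: [0.092, 0.996, -0.0, 0.0]
ft_force: [0.4, 0.4, 1.0]
width: 0.0392
grip_force: 0.0
```

play_rows --pt "0 0 0 0 0 0" --pt "0 0 0 0 0 0" --pt "0 0 0 0 0 0" --pt "0 0 0 0 0 0" --pt "0 0 0 0 0 0" --fingers -1

```text
time: 28.6
ee_pos: [0.518, -0.3201, 0.2039]
eef_rot: [0.092, 0.996, 0.0, 0.0]
ft_force: [-0.1, -0.0, 1.1]
width: 0.0155
grip_force: 30.0
```

play_rows --pt "0 0 -0.08 0 0 0" --pt "0 0 -0.2 0 0 0" --pt "0 0 -0.35 0 0 0" --pt "0 0 -0.5 0 0 0" --pt "0 0 -0.6 0 0 0"

```text
time: 29.1
ee_pos: [0.5179, -0.3203, 0.2959]
eef_rot: [0.093, 0.996, -0.0, 0.001]
ft_force: [-0.4, -0.3, -1.1]
width: 0.0151
grip_force: 30.0
```

```bash
python3 - <<'E'
from h import *
go([.4845,.3003,.13],-169.2)
E
```

```text
t 29.1 shift [0.982 4.026 0.014] turn [-0.001  0.003 -0.714] F [-0.4 -0.3 -1.1] w 0.0151
```

play_rows --pt "0.03 0.1 0 0 0 0" --pt "0.07 0.25 0 0 0 0" --pt "0.11 0.42 0 0 0 0" --pt "0.16 0.6 0 0 0 0" --pt "0.2 0.8 0 0 0 0"

```text
time: 29.6
ee_pos: [0.51, -0.1959, 0.2939]
eef_rot: [0.093, 0.996, 0.0, -0.0]
ft_force: [0.4, -0.4, -1.3]
width: 0.0147
grip_force: 30.0
```

play_rows --pt "0.04 0.16 0 0 0 0" --pt "0.08 0.32 0 0 0 0" --pt "0.12 0.48 0 0 0 0" --pt "0.16 0.64 0 0 0 0" --pt "0.2 0.8 0 0 0 0"

```text
time: 30.1
ee_pos: [0.5028, -0.0722, 0.294]
eef_rot: [0.092, 0.996, 0.0, -0.0]
ft_force: [0.7, -0.1, -0.8]
width: 0.015
grip_force: 30.0
```

play_rows --pt "0.04 0.16 0 0 0 0" --pt "0.08 0.32 0 0 0 0" --pt "0.12 0.48 0 0 0 0" --pt "0.16 0.64 0 0 0 0" --pt "0.2 0.8 0 0 0 0"

```text
time: 30.6
ee_pos: [0.4954, 0.0512, 0.294]
eef_rot: [0.093, 0.996, 0.0, -0.0]
ft_force: [-0.8, 0.2, -1.3]
width: 0.0149
grip_force: 30.0
```

play_rows --pt "0.04 0.16 0 0 0 0" --pt "0.08 0.32 0 0 0 0" --pt "0.12 0.48 0 0 0 0" --pt "0.16 0.64 0 0 0 0" --pt "0.2 0.8 0 0 0 0"

```text
time: 31.1
ee_pos: [0.4881, 0.1747, 0.2941]
eef_rot: [0.093, 0.996, 0.0, -0.0]
ft_force: [1.0, -0.1, -1.2]
width: 0.0151
grip_force: 30.0
```

play_rows --pt "0.04 0.17 0 0 0 -0.14" --pt "0.08 0.34 0 0 0 -0.28" --pt "0.12 0.5 0 0 0 -0.43" --pt "0.15 0.66 0 0 0 -0.57" --pt "0.18 0.82 0 0 0 -0.71"

```text
time: 31.6
ee_pos: [0.4842, 0.3006, 0.294]
eef_rot: [-0.095, 0.996, -0.0, -0.0]
ft_force: [0.6, -0.2, -1.4]
width: 0.015
grip_force: 30.0
```

play_rows --pt "0 0 0 0 0 0" --pt "0 0 0 0 0 0" --pt "0 0 0 0 0 0"

```text
time: 31.9
ee_pos: [0.4847, 0.2987, 0.2938]
eef_rot: [-0.092, 0.996, -0.0, -0.0]
ft_force: [-0.4, -0.3, -1.4]
width: 0.0153
grip_force: 30.0
```

```bash
python3 - <<'E'
from h import *
go([.4843,.3003,.041],-169.2)
E
```

```text
t 31.9 shift [0.    0.011 0.596] turn [-0.001 -0.    -0.007] F [-0.4 -0.3 -1.4] w 0.0153
```

play_rows --pt "0 0.006 0.1 0 0 0" --pt "0 0.006 0.22 0 0 0" --pt "0 0.006 0.34 0 0 0" --pt "0 0.006 0.44 0 0 0" --pt "0 0.006 0.5 0 0 0"

```text
time: 32.4
ee_pos: [0.4839, 0.3, 0.2169]
eef_rot: [-0.093, 0.996, -0.001, -0.001]
ft_force: [-0.5, 0.5, -1.4]
width: 0.0152
grip_force: 30.0
```

play_rows --pt "0 0 0.02 0 0 0" --pt "0 0 0.04 0 0 0" --pt "0 0 0.06 0 0 0" --pt "0 0 0.075 0 0 0" --pt "0 0 0.085 0 0 0"

```text
time: 32.9
ee_pos: [0.4843, 0.3007, 0.2062]
eef_rot: [-0.093, 0.996, 0.0, 0.0]
ft_force: [0.0, 0.4, -1.5]
width: 0.0148
grip_force: 30.0
```

play_rows --pt "0 0 0.004 0 0 0" --pt "0 0 0.008 0 0 0" --pt "0 0 0.008 0 0 0" --pt "0 0 0.008 0 0 0"

```text
time: 33.3
ee_pos: [0.4843, 0.3006, 0.2049]
eef_rot: [-0.093, 0.996, 0.0, 0.0]
ft_force: [-0.5, -0.2, -1.3]
width: 0.0152
grip_force: 30.0
```

play_rows --pt "0 0 0.004 0 0 0" --pt "0 0 0.007 0 0 0" --pt "0 0 0.007 0 0 0" --pt "0 0 0.007 0 0 0"

```text
time: 33.7
ee_pos: [0.4843, 0.3006, 0.204]
eef_rot: [-0.093, 0.996, 0.0, 0.0]
ft_force: [-2.1, -1.6, 3.6]
width: 0.015
grip_force: 30.0
```

play_rows --pt "0 0 0 0 0 0" --pt "0 0 0 0 0 0" --pt "0 0 0 0 0 0" --pt "0 0 0 0 0 0" --pt "0 0 0 0 0 0" --fingers -0.1

```text
time: 34.2
ee_pos: [0.4842, 0.3007, 0.2037]
eef_rot: [-0.093, 0.996, 0.0, -0.0]
ft_force: [-0.0, 0.2, -0.9]
width: 0.0383
grip_force: 0.0
```

play_rows --pt "0 0 -0.08 0 0 0" --pt "0 0 -0.25 0 0 0" --pt "0 0 -0.5 0 0 0" --pt "0 0 -0.75 0 0 0" --pt "0 0 -1 0 0 0"

```text
time: 34.7
ee_pos: [0.4842, 0.3002, 0.3562]
eef_rot: [-0.093, 0.996, 0.0, 0.0]
ft_force: [-0.4, 0.9, 0.2]
width: 0.0392
grip_force: 0.0
```

play_rows --pt "0 -0.2 0 0 0 0" --pt "0 -0.4 0 0 0 0" --pt "0 -0.6 0 0 0 0" --pt "0 -0.8 0 0 0 0" --pt "0 -1 0 0 0 0"

```text
time: 35.2
ee_pos: [0.5121, 0.1518, 0.3547]
eef_rot: [-0.093, 0.996, 0.0, 0.0]
ft_force: [0.5, -0.2, 0.3]
width: 0.0389
grip_force: 0.0
```

play_rows --pt "0 -0.2 0 0 0 0" --pt "0 -0.4 0 0 0 0" --pt "0 -0.6 0 0 0 0" --pt "0 -0.8 0 0 0 0" --pt "0 -1 0 0 0 0"

```text
time: 35.7
ee_pos: [0.5399, 0.0044, 0.3547]
eef_rot: [-0.093, 0.996, 0.0, 0.0]
ft_force: [1.4, 0.3, 0.0]
width: 0.0393
grip_force: 0.0
```

play_rows --pt "0 -0.2 0 0 0 0" --pt "0 -0.4 0 0 0 0" --pt "0 -0.6 0 0 0 0" --pt "0 -0.8 0 0 0 0" --pt "0 -1 0 0 0 0"

```text
time: 36.2
ee_pos: [0.5678, -0.1428, 0.3547]
eef_rot: [-0.093, 0.996, 0.0, 0.0]
ft_force: [0.6, 1.5, 0.7]
width: 0.0393
grip_force: 0.0
```

```bash
python3 - <<'E'
from h import *
s=vision.camera("scene");t=vision.camera("top")
a=cv2.resize(s[130:200,298:380],None,fx=4.8,fy=4.8,interpolation=2);b=cv2.resize(t[135:210,85:195],None,fx=7,fy=7,interpolation=2)
cv2.imwrite("pics/fs.png",a);cv2.imwrite("pics/ft.png",b)
E
```

```text
(no output)
```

View pics/ft.png

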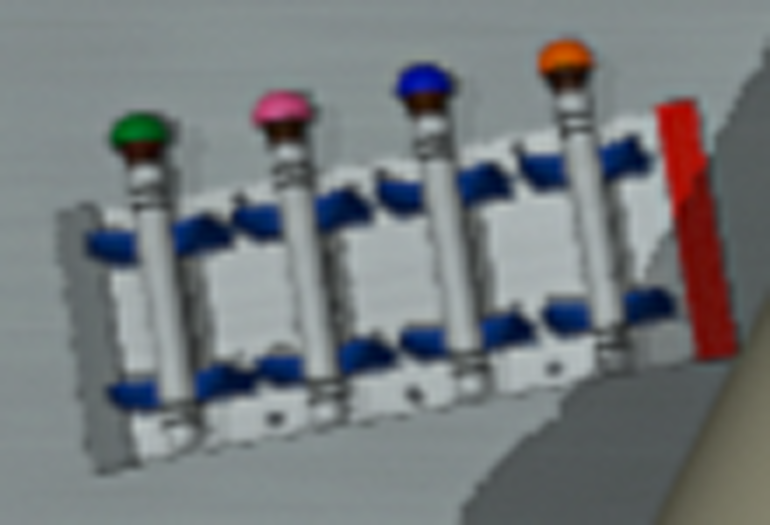

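View pics/fs.png

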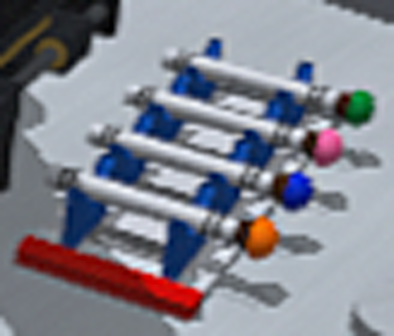

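From the red cap, the blue rest now holds orange, blue, pink, green (top crop domes at (565,57), (425,82), (283,107), (141,132)). All are seated in both blocks with equal overhang, so I hand in.

play_rows --pt "0 0 0 0 0 0" --pt "0 0 0 0 0 0"

```text
time: 36.5
ee_pos: [0.5678, -0.1405, 0.354]
eef_rot: [-0.094, 0.996, 0.0, 0.0]
ft_force: [-0.3, 0.2, 0.0]
width: 0.0392
grip_force: 0.0
```

```bash
python3 -c "
from bench import job
print(job.close_job())"
```

```text
the job is handed in; nothing more can be done
None
```

All four gems lie in the blue rest in order from its red cap (orange, blue, pink, green), level and centred in the final pictures; I handed the job in at about 36.5 s, and no verdict was returned.

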